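Clamp a sample card to the set torque

ROBOT

A 6-joint arm with a two-finger parallel gripper is mounted at the origin on a cart in front of the work surface, level with it; the furniture and walls round the work are solid. World frame = base frame: x ahead of the robot, y to its left, z up, the work surface at z = 0. Lengths are in m, angles in rad, forces in N, time in s.
With the tool pointing down it reaches from about 0.325 to 0.9 m from the base axis. Payload 6.1 kg.
Tool frame: the origin (TCP) lies at the very end of the fingers, on their centre line; the grasp point (between the pads) lies 19 mm behind it; z points along the fingers, y is the line along which they close (so a half turn about z gives the same grasp; the last joint's range is limited). The gripper opens to 85 mm and grips with 20 to 120 N. Pads are 22 mm wide; open, the fingers measure 114 mm over their backs; the gripper's body (76 mm by 85 mm) begins 54 mm behind the grasp point. The pads swing forward as they close: fully open they stand 13 mm farther back than shut.
Start: joints at [0.976, 0.22, 1.526, -0, 1.395, -0.126], TCP at [0.282, 0.558, 0.231] pointing down, gripper open.
Joint ranges: [-2.98, 2.98], [-0.91, 2.08], [0.09, 2.57], [-1.24, 4.39], [0.2, 2.65], [-2.68, 2.68]. Speed limits (rad/s): [2.57, 2.57, 3.01, 3.14, 3.14, 3.14].

INTERFACE

Orientations are given as [roll, pitch, yaw] about the fixed x, y, z axes, in that order (R = Rz(yaw) Ry(pitch) Rx(roll)).
In Python, from plant import arm gives the robot as it stands.
- The arm moves only by the shell command python3 -m crank 'ROWS' [OPENING] [FORCE]. ROWS is JSON, one flat list of numbers, 6 for each row, row after row: the shift along the tool's x, y, z normalised to -1 to 1, where 1 is 0.2 m, then the turn, a rotation vector about the tool's x, y, z normalised to -1 to 1, where 1 is 180 degrees. A call has 1 to 8 rows; each row is the pose to reach, as a shift and turn from the pose commanded when the call began, along the tool's axes at that moment, turning the shorter way round; what a row does not reach only later rows make up. A row lasts 1/8 s, in which the tool goes at most 62.5 mm and 10.7 degrees, less where a joint would pass 70% of its speed; a pose out of reach is approached as far as the arm can. A call with a number of a shift or a turn outside -1 to 1 is refused whole. A call with a gripper value outside its range is refused whole. OPENING is the opening, from 0 (shut) to 1 (fully open), set as the call begins (- or left out, the last holds). The fingers move at their own pace and stop on an object; FORCE is the grip in N (left out, the last holds). Time passes only in rows, so rows that repeat a pose let the fingers close. It gives the time, the measured TCP pose, the force, the opening and the grip force at its end, in the units of the state.
- arm.get_obs(): the state, without advancing time (a new reading comes with each control period).
- arm.camera(name): name is "side" or "top"; returns the picture (420x560x3 uint8, blue, green, red); there is no depth.
- arm.camera_info(name): a dict with "mtx" (3x3 intrinsics, pixels), "dist_coeffs" ([k1, k2, p1, p2, k3] as OpenCV has them; the pictures are not rectified), "eye" and "rotation" of the camera in the world. Camera axes: x right, y up, looking along -z (the intrinsics and any distortion apply to the point x, -y, -z); pixel columns grow to the right and rows downward; lengths in m; the calibration is good to about 2 mm. A picture is of the moment at which its call begins. camera_info takes no time and is no camera call.
- arm.job_done(): hands the job in; it is judged then, once.
The state is a dict: "time": time; "joints": joint angles; "joint_vel": joint speeds; "joint_torque": joint torques, N m; "position": TCP position; "tool_rot": TCP orientation; "ft_force": force on the tool from outside, world axes, zero at the start; "moment": the same for the moment, N m; "grip_width": opening from 0.0 (shut) to 1.0 (fully open); "grip_force": force on a finger pad.
Only numpy, scipy, OpenCV 4.12 (cv2) and the standard library are available. Lean on these libraries where they do the work, as an engineer would, in place of code of your own. Each camera call takes 0.05 s, during which the arm holds its last target. There are 200 camera calls.

TASK

Clamp the sample card in the bench clamp. First push the carriage that carries the card fully home under the bridge by its upright tab, then push the knob's crank peg round clockwise (seen from above) until the screw is fully down and the knob's slip clutch has clicked over once, twice at most, and leave it like that. Do not knock over or shove away the beaker and the white jar beside the clamp.

Things in the scene. Friction and masses are not known exactly. Their poses are not given: they have to be found in the camera images.
- clamp: Fixed bench clamp. Aluminium base plate 170 x 120 x 12 mm on the bench; the origin is the centre of its underside, z up, +x is the way the carriage is pushed home (roughly to the robot's left). Rails along x carry the carriage. A grey bridge (top at z 71 mm) crosses in y at x = +30 mm; the knob stands on it and a black pressure foot hangs under it. Nothing but knob and crank rises above 78 mm (knob top 109 mm, crank peg top 138 mm).
- push_tab (a point): Centre of the outer (clamp -x) face of the upright tab of the carriage: the spot to push with closed fingertips, toward clamp +x. The tab is an aluminium plate 44 mm wide (clamp y), 8 mm thick, from 14 to 54 mm above the bench; this point is 36 mm up. Pushing takes about 2 to 3 N.
- carriage (a joint): How far the carriage with the card has been pushed in, m: 0 fully out, 0.045 fully home at its hard stop. It starts at 0 to 0.015 and stays where it is left.
- knob_axis (a point): Point on the knob's vertical axis, 118 mm above the bench (mid height of the crank peg). The black knob is 54 mm across, from 80 to 109 mm above the bench. It does not move.
- crank_peg (a point): Centre of the upright aluminium crank peg, 14 mm thick, standing free from 98 to 138 mm above the bench (this point is at 118 mm), at the end of a flat 12 mm wide steel crank arm (z 90 to 98 mm), 55 mm from the knob's axis. It circles the axis with the knob. Turning the screw down takes about 1 N at the peg; when the screw is down the clutch holds until about 6 N and then slips, tooth by tooth, the force falling after each click. The peg stays where it is left.
- pointer_tip (a point): Tip of the small steel pointer on the collar (62 mm across, 73 to 79 mm above the bench) below the knob, 46 mm from the axis. The collar turns with the screw. It lies straight under the crank arm until the clutch slips; then it stays and the crank arm goes on ahead of it.
- screw (a joint): Turn of the screw and collar, rad, clockwise from above positive: starts at 0.2 to 0.9; 1.7 is fully down, pressure foot on the card, a hard stop. The foot sinks 4 mm per rad.
- clutch (a joint): Turn of the knob and crank ahead of the collar (slip of the clutch), rad, clockwise positive, 0 at the start. The clutch has 12 teeth: it clicks over at 0.26, then at 0.79, then at 1.31; the seats between are at 0.52 and 1.05.
- beaker: Empty glass beaker, 45 mm across, 57 mm high, upright on the bench on the far side of the clamp; origin at the centre of its underside. Leave it alone.
- jar: White plastic screw jar, 62 mm across, 83 mm high, upright on the bench on the far side of the clamp; origin at the centre of its underside. Leave it alone.

How it is judged:
By the outcome, as a careful person would: the job done as asked, in the order asked, and still so for the second after the job is handed in, with the robot touching nothing.
It also fails if it takes over 53 s, if anything falls off the work surface, if the arm or the gripper's body presses on something with over 40 N, if the wrist force passes 120 N, or if a joint passes its speed limit or range.

## Working session

There is one attempt and no reset: what is moved stays moved. The work goes in short steps, Python scripts to look and compute and a shell command to move; the robot and the scene stay as the last step left them, time stands still between calls to the robot, and variables do not carry over. Pictures are saved under pics/ and viewed, at most 10 in all, crops included, and the job is handed in when it is done.

```bash
mkdir -p pics; cat > h.py <<'E'
import numpy as np, cv2
from plant import arm
from scipy.spatial.transform import Rotation as R
def cam(n):
    c=arm.camera_info(n); return np.array(c["mtx"]),np.array(c["dist_coeffs"]),np.array(c["eye"]),np.array(c["rotation"]).reshape(3,3)
def ray(n,uv):
    K,d,e,Q=cam(n); p=cv2.undistortPoints(np.array([[uv]],float),K,d)[0,0]
    return e,Q@np.array([p[0],-p[1],-1])
def plane(n,uv,z):
    e,v=ray(n,uv); return e+v*(z-e[2])/v[2]
def proj(n,P):
    K,d,e,Q=cam(n); q=Q.T@(np.array(P)-e); return cv2.projectPoints(np.array([[q[0],-q[1],-q[2]]]),np.zeros(3),np.zeros(3),K,d)[0].ravel()
E
python3 - <<'E'
from h import *
for n in("side","top"):
    cv2.imwrite(f"pics/{n}0.png",arm.camera(n)); print(n,cam(n)[2],cam(n)[3].round(2).tolist(),cam(n)[0][0,0])
o=arm.get_obs();print({k:np.round(v,3).tolist() for k,v in o.items()})
E
```

```text
Traceback (most recent call last):
  File "h.py", line 5, in cam
    c=arm.camera_info(n); return np.array(c["mtx"]),np.array(c["dist_coeffs"]),np.array(c["eye"]),np.array(c["rotation"]).reshape(3,3)
                                                                                                  ~~~~~~~~~~~~~~~~~~~~~~~~~~~~~~~^^^^^
ValueError: cannot reshape array of size 3 into shape (3,3)
```

View pics/side0.png

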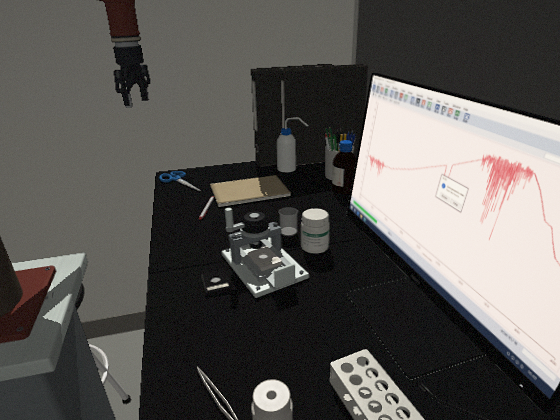

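The side view shows the clamp at about (265,262), with the tab near (290,275), the knob at (255,217), the peg at (229,217), the beaker at (288,222) and the jar at (315,230). The camera rotation is given as rpy, so I'm fixing the helper.

```bash
sed -i 's/np.array(c\["rotation"\]).reshape(3,3)/R.from_euler("xyz",c["rotation"]).as_matrix()/' h.py
python3 - <<'E'
from h import *
for n in("side","top"):
    im=arm.camera(n); cv2.imwrite(f"pics/{n}1.png",im); print(n,cam(n)[2],cam(n)[3].round(2).tolist(),cam(n)[0][0,0])
    if n=="side": cv2.imwrite("pics/side1c.png",cv2.resize(im[190:310,190:350],None,fx=5,fy=5,interpolation=cv2.INTER_CUBIC))
o=arm.get_obs();print({k:np.round(v,3).tolist() for k,v in o.items()})
E
```

```text
side [ 0.40616112 -0.66617819  0.47452488] [[0.97, 0.13, -0.22], [-0.26, 0.44, -0.86], [-0.02, 0.89, 0.46]] 386.56278328571716
top [0.54006103 0.07147976 0.96042913] [[-0.01, 1.0, -0.09], [-1.0, -0.01, 0.02], [0.02, 0.09, 1.0]] 518.9752084672226
{'time': 0.15, 'joints': [0.976, 0.221, 1.527, -0.0, 1.395, -0.126], 'joint_vel': [0.002, -0.001, -0.003, 0.0, -0.001, 0.002], 'joint_torque': [0.002, -49.749, -38.99, 0.0, 0.007, 0.0], 'position': [0.282, 0.557, 0.23], 'tool_rot': [-3.14, -0.0, 2.673], 'ft_force': [0.485, 0.832, -0.707], 'moment': [-0.032, 0.013, -0.019], 'grip_force': 0.0, 'grip_width': 0.999}
```

View pics/top1.png

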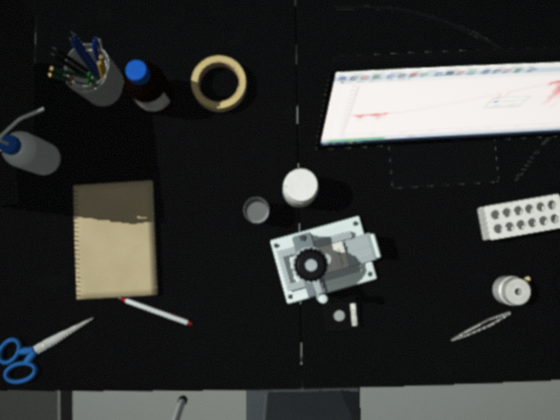

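View pics/side1c.png

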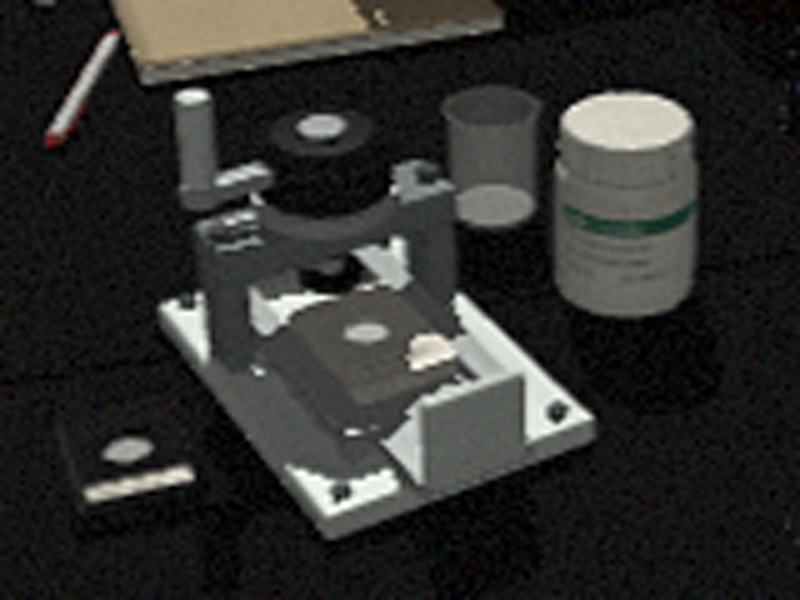

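The top view shows the knob at (311,264), the peg near (322,299), the tab near (375,247), the jar at (300,187) and the beaker at (257,210). In the side crop, the peg top is at (193,97), the knob top disc at (322,126), and the tab face has corners (425,405), (523,375), (523,450) and (425,487).

```bash
python3 - <<'E'
from h import *
im=cv2.imread("pics/top1.png"); cv2.imwrite("pics/top1c.png",cv2.resize(im[200:320,250:410],None,fx=5,fy=5,interpolation=cv2.INTER_CUBIC))
s=lambda x,y:(190+x/5-.4,190+y/5-.4)
print("peg side",plane("side",s(193,97),.138),"knob",plane("side",s(322,126),.109))
for p,z in [((425,405),.054),((523,375),.054),((523,450),.014),((425,487),.014)]: print("tab",plane("side",s(*p),z))
for p in [(160,302),(333,528),(597,422)]: print("corner",plane("side",s(*p),.012))
print("top peg",plane("top",(322,299),.138),"knob",plane("top",(312,264),.109),"jar",plane("top",(300,187),.083),"beak",plane("top",(257,210),.057))
E
```

```text
peg side [4.69165705e-01 3.52186720e-04 1.38000000e-01] knob [0.52126761 0.01654309 0.109     ]
tab [ 0.53240307 -0.10500591  0.054     ]
tab [ 0.57191412 -0.09722514  0.054     ]
tab [ 0.57365262 -0.09054242  0.014     ]
tab [ 0.53201334 -0.10169539  0.014     ]
corner [0.45179381 0.05706658 0.012     ]
corner [ 0.49443996 -0.11278034  0.012     ]
corner [ 0.60742391 -0.07918884  0.012     ]
top peg [0.46773346 0.00478067 0.138     ] knob [0.52222657 0.01773868 0.109     ] jar [0.65255245 0.03419189 0.083     ] beak [0.61635823 0.10885882 0.057     ]
```

View pics/top1c.png

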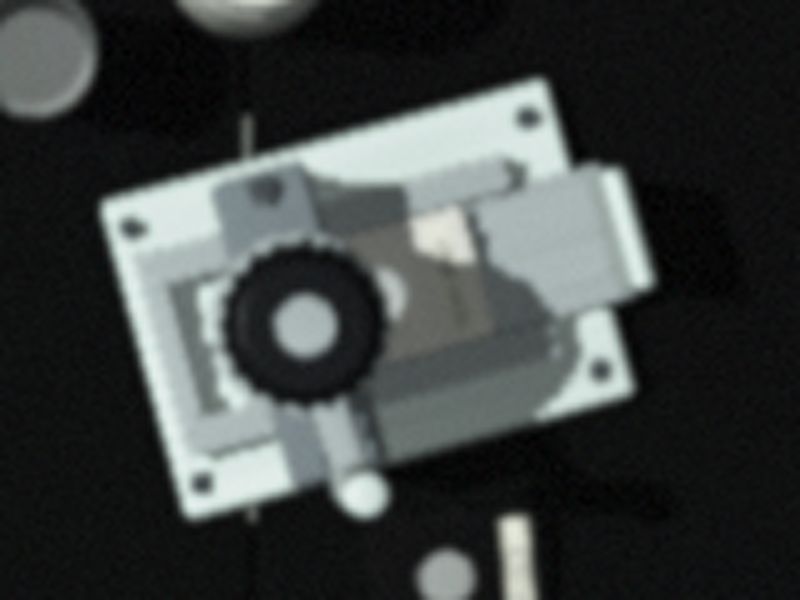

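The top crop gives these points:
- **Plate corners:** (100,203), (545,78), (635,392) and (190,520)
- **Knob centre:** (305,325)
- **Peg top:** (365,493)
- **Tab top outer edge:** (627,168) to (657,285)

```bash
python3 - <<'E'
from h import *
s=lambda x,y:(250+x/5-.4,200+y/5-.4)
c=[plane("top",s(*p),.012)[:2] for p in [(100,203),(545,78),(635,392),(190,520)]]
ctr=np.mean(c,0); ex=(c[0]-c[1]+c[3]-c[2]); yaw=np.arctan2(ex[1],ex[0]); print("ctr",ctr,"yaw",yaw,[np.linalg.norm(c[i]-c[i-1]).round(4) for i in range(4)])
C=R.from_euler("z",yaw).as_matrix()
k=plane("top",s(305,325),.109);p=plane("top",s(365,493),.138);t=(plane("top",s(627,168),.054)+plane("top",s(657,285),.054))/2
print("knob",k,"peg",p,np.linalg.norm((p-k)[:2]),"tab",t)
for q in (k,p,t): print("clampframe",(C.T@(q-np.r_[ctr,0])))
T=R.from_euler("xyz",arm.get_obs()["tool_rot"]).as_matrix()
print(T.round(3))
E
```

```text
ctr [ 0.52873211 -0.00912387] yaw 1.830565518642925 [np.float64(0.1193), np.float64(0.1698), np.float64(0.1192), np.float64(0.1687)]
knob [0.52128511 0.02004658 0.109     ] peg [0.46896646 0.00381235 0.138     ] 0.05477947528333041 tab [ 0.55252127 -0.10215627  0.054     ]
clampframe [ 0.03010458 -0.0002955   0.109     ]
clampframe [0.02785345 0.0544377  0.138     ]
clampframe [-0.09602152  0.00090505  0.054     ]
[[-0.892  0.452 -0.001]
 [ 0.452  0.892 -0.001]
 [ 0.    -0.001 -1.   ]]
```

```bash
python3 -m crank '[-0.94,-0.82,0,0,0,0,-0.94,-0.82,0,0,0,0,-0.94,-0.82,0,0,0,0,-0.94,-0.82,0,0,0,0,-0.94,-0.82,0,0,0,0]' 0 40
python3 -m crank '[-0.94,-0.82,0,0,0,0,-0.94,-0.82,0,0,0,0,-0.94,-0.82,0,0,0,0,-0.94,-0.82,0,0,0,0,-0.94,-0.82,0,0,0,0]'
python3 -m crank '[-0.94,-0.82,0,0,0,0.267,-0.94,-0.82,0,0,0,0.267,-0.94,-0.82,0,0,0,0.267,-0.94,-0.82,0,0,0,0.267,-0.94,-0.82,0,0,0,0.267,-0.94,-0.82,0,0,0,0.267,-0.94,-0.82,0,0,0,0.267]'
cat >> h.py <<'E'
CT=np.array([.5287,-.0091,0]); CR=R.from_euler("z",1.8306).as_matrix()
def st():
    o=arm.get_obs(); T=R.from_euler("xyz",o["tool_rot"]).as_matrix()
    print("t",round(o["time"],2),"clamp pos mm",(CR.T@(np.array(o["position"])-CT)*1e3).round(1),"F clamp",(CR.T@np.array(o["ft_force"])).round(2),"toolx yaw in clamp deg",np.degrees(np.arctan2(T[1,0],T[0,0])-1.8306).round(1),"grip",o["grip_width"],"q",np.round(o["joints"],2)); return o,T
def go(x,y,z):
    o,T=st(); d=T.T@(CR@np.array([x,y,z])+CT-np.array(o["position"])); print("shift norm",(d/.2).round(3))
E
python3 -c "
from h import *
go(-.125,0,.034)"
```

```text
time: 0.78
position: [0.3774, 0.3229, 0.2312]
tool_rot: [-3.141, 0.001, 2.667]
ft_force: [-0.1, 0.7, -0.0]
grip_width: 0.002
grip_force: 0.0
time: 1.4
position: [0.4708, 0.0922, 0.2312]
tool_rot: [-3.141, 0.0, 2.667]
ft_force: [0.3, 0.8, -0.4]
grip_width: -0.002
grip_force: 0.0
time: 2.28
position: [0.5634, -0.1343, 0.2311]
tool_rot: [-3.141, -0.001, 1.838]
ft_force: [-0.4, -0.5, 0.5]
grip_width: -0.004
grip_force: 0.0
t 2.27 clamp pos mm [-129.9   -1.3  231.1] F clamp [-0.35  0.47  0.49] toolx yaw in clamp deg 0.4 grip -0.004491124994686882 q [-0.37  0.11  1.65  0.    1.38 -0.64]
shift norm [ 0.024 -0.006  0.986]
```

```bash
python3 -m crank '[0,0,0.99,0,0,0,0,0,0.99,0,0,0,0,0,0.99,0,0,0,0,0,0.99,0,0,0,0,0,0.99,0,0,0]'
python3 -m crank '[0.04,0,0,0,0,0,0.08,0,0,0,0,0,0.11,0,0,0,0,0,0.14,0,0,0,0,0,0.17,0,0,0,0,0,0.2,0,0,0,0,0,0.23,0,0,0,0,0,0.23,0,0,0,0,0]' >/dev/null
python3 -c "
from h import *
st()
im=arm.camera('side');cv2.imwrite('pics/s2.png',cv2.resize(im[170:310,190:350],None,fx=4,fy=4,interpolation=cv2.INTER_CUBIC))"
```

```text
time: 2.9
position: [0.5638, -0.1356, 0.0343]
tool_rot: [3.141, 0.0, 1.836]
ft_force: [0.4, 0.3, 0.3]
grip_width: 0.0
grip_force: 0.0
t 3.9 clamp pos mm [-84.8  -0.2  32.9] F clamp [-0.66 -1.41  0.38] toolx yaw in clamp deg 0.2 grip -0.0003851230261316384 q [-0.31  0.29  1.84  0.    1.01 -0.57]
```

View pics/s2.png

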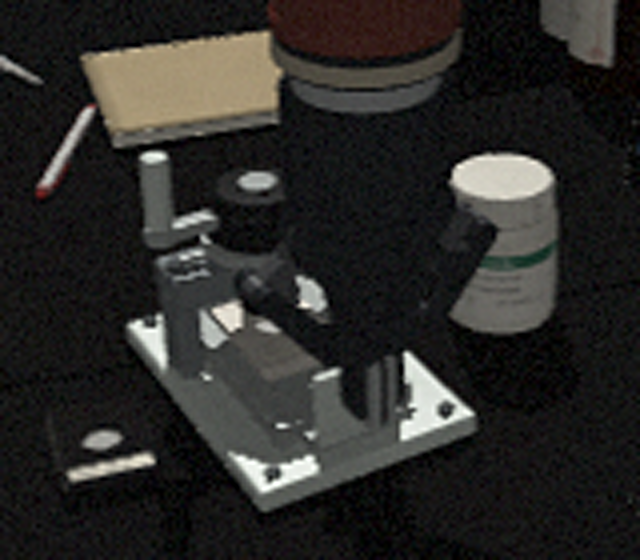

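The fingers are against the tab (375,390 in the crop) and the carriage is sliding in. The beaker is hidden from here and the jar is clear. Next I push on gently.

```bash
python3 -m crank '[0.01,0,0,0,0,0,0.02,0,0,0,0,0,0.03,0,0,0,0,0,0.04,0,0,0,0,0,0.05,0,0,0,0,0]' >/dev/null; python3 -c "
from h import *
st()"; python3 -m crank '[0.008,0,0,0,0,0,0.016,0,0,0,0,0,0.024,0,0,0,0,0,0.03,0,0,0,0,0]' >/dev/null; python3 -c "
from h import *
st()"
```

```text
t 4.58 clamp pos mm [-75.6  -0.5  33.2] F clamp [-1.81  1.63  0.11] toolx yaw in clamp deg 0.2 grip 0.0007009420864493465 q [-0.29  0.28  1.85 -0.    1.   -0.55]
t 5.08 clamp pos mm [-70.6  -0.5  33.4] F clamp [-8.58  2.18 -3.37] toolx yaw in clamp deg 0.2 grip 0.0008492186612929944 q [-0.28  0.28  1.86 -0.    1.   -0.54]
```

```bash
python3 -m crank '[0.005,0,0,0,0,0,0.01,0,0,0,0,0,0.01,0,0,0,0,0]' >/dev/null; python3 -c "
from h import *
st()";python3 -m crank '[0.005,0,0,0,0,0,0.01,0,0,0,0,0,0.01,0,0,0,0,0]' >/dev/null; python3 -c "
from h import *
st()"
```

```text
t 5.45 clamp pos mm [-70.6  -0.6  33.4] F clamp [-11.26   1.68  -4.91] toolx yaw in clamp deg 0.2 grip -0.003871710023804343 q [-0.28  0.28  1.86 -0.    1.   -0.54]
t 5.83 clamp pos mm [-70.5  -0.6  33.5] F clamp [-20.59   1.41  -8.45] toolx yaw in clamp deg 0.2 grip -0.0009919027530116927 q [-0.28  0.28  1.86 -0.01  1.   -0.54]
```

Position is fixed while the force climbs, so the carriage is at its stop. Now I back off, rise, and move in behind the peg.

```bash
python3 -m crank '[-0.06,0,0,0,0,0,-0.15,0,0,0,0,0,-0.15,0,-0.3,0,0,0,-0.15,0,-0.6,0,0,0,-0.15,0,-0.9,0,0,0,-0.15,0,-0.9,0,0,0]' >/dev/null; python3 -c "
from h import *
go(-.005,.0545,.21); arm.camera
im=arm.camera('top');cv2.imwrite('pics/t3.png',cv2.resize(im[200:320,250:410],None,fx=4,fy=4,interpolation=cv2.INTER_CUBIC))"
```

```text
t 6.58 clamp pos mm [-98.   -4.1 220.5] F clamp [ 0.22  0.39 -0.5 ] toolx yaw in clamp deg 0.2 grip 0.0012494839216761566 q [-0.32  0.08  1.7   0.    1.35 -0.59]
shift norm [ 0.467 -0.292  0.046]
```

```bash
python3 -m crank '[0.465,-0.29,0.04,0,0,0,0.465,-0.29,0.04,0,0,0,0.465,-0.29,0.04,0,0,0,0.465,-0.29,0.3,0,0,0,0.465,-0.29,0.54,0,0,0,0.465,-0.29,0.54,0,0,0]' >/dev/null; python3 -c "
from h import *
st()
im=arm.camera('side');cv2.imwrite('pics/s4.png',cv2.resize(im[170:310,190:350],None,fx=4,fy=4,interpolation=cv2.INTER_CUBIC))"
```

```text
t 7.38 clamp pos mm [ -1.7  61.  100.8] F clamp [0.41 0.93 0.14] toolx yaw in clamp deg 0.2 grip -0.002166123258488549 q [-0.22 -0.    2.03 -0.    1.13 -0.49]
```

View pics/s4.png

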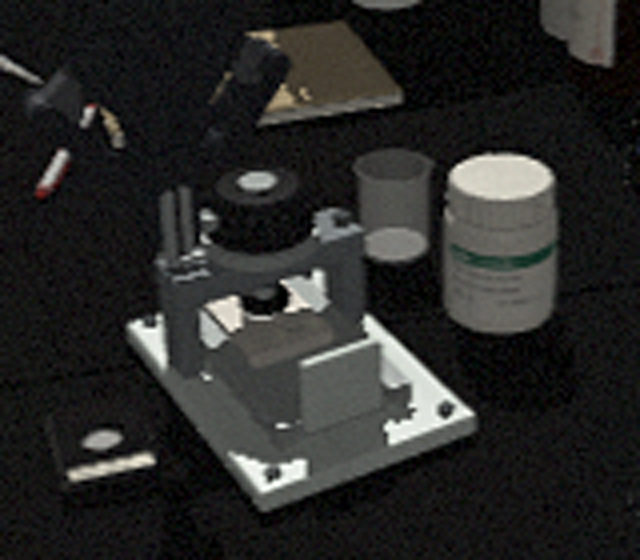

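The carriage is home, with the tab at (340,385) in the crop. The fingers are just behind the peg at about (175,225), and the beaker and jar are untouched. I correct height and radius, then work out the arc.

```bash
cat >> h.py <<'E'
def pose(phi):
    f=np.radians(phi); t=np.array([np.sin(f),-np.cos(f)]); return np.array([.030,0])+.055*np.array([np.cos(f),np.sin(f)])-.018*t
def arc(phis,z=.109):
    o,T=st(); p=np.array(o["position"]); m=(CR.T@(p-CT))
    for f in phis:
        d=T.T@(CR@np.r_[pose(f),z]+CT-p)/.2
        Rt=CR@R.from_euler("z",f-90,degrees=True).as_matrix()@np.diag([1,-1,-1]); w=R.from_matrix(T.T@Rt).as_rotvec()/np.pi
        print(f,d.round(3).tolist(),w.round(3).tolist())
E
python3 -m crank '[0,0.03,-0.04,0,0,0,0,0.03,-0.04,0,0,0,0,0.03,-0.04,0,0,0]' >/dev/null; python3 -c "
from h import *
arc([92,88,84,80,75,70,65,60])"
```

```text
t 7.8 clamp pos mm [ -3.4  50.6 114.9] F clamp [-0.07 -0.24 -0.3 ] toolx yaw in clamp deg 0.2 grip -0.0019568081625741846 q [-0.22 -0.01  2.   -0.    1.14 -0.48]
92 [0.068, -0.019, 0.03] [0.001, 0.0, -0.01]
88 [0.087, -0.025, 0.029] [0.001, 0.0, 0.012]
84 [0.106, -0.03, 0.029] [0.001, 0.0, 0.034]
80 [0.126, -0.033, 0.029] [0.001, 0.0, 0.057]
75 [0.151, -0.036, 0.029] [0.001, 0.0, 0.084]
70 [0.177, -0.036, 0.029] [0.001, 0.0, 0.112]
65 [0.202, -0.034, 0.029] [0.001, 0.0, 0.14]
60 [0.227, -0.03, 0.029] [0.001, 0.0, 0.168]
```

```bash
python3 -m crank '[0.04,-0.01,0.02,0,0,0,0.068,-0.019,0.02,0,0,0,0.087,-0.02,0.02,0,0,0.012,0.106,-0.025,0.02,0,0,0.034,0.126,-0.028,0.02,0,0,0.057,0.151,-0.03,0.02,0,0,0.084,0.177,-0.03,0.02,0,0,0.112,0.177,-0.03,0.02,0,0,0.112]' >/dev/null; python3 -c "
from h import *
arc([70,67,64,61,58,55,52])"
```

```text
t 8.8 clamp pos mm [ 33.1  58.1 109.1] F clamp [-0.1   0.45 -0.91] toolx yaw in clamp deg -19.9 grip -0.0008742961085486269 q [-0.15 -0.04  2.05  0.    1.13 -0.07]
70 [-0.005, 0.004, 0.001] [-0.0, -0.0, 0.001]
67 [0.009, -0.001, 0.001] [-0.0, -0.0, 0.017]
64 [0.024, -0.004, 0.001] [-0.0, -0.0, 0.034]
61 [0.039, -0.007, 0.001] [-0.0, -0.0, 0.051]
58 [0.054, -0.009, 0.001] [-0.0, -0.0, 0.067]
55 [0.069, -0.01, 0.001] [-0.0, -0.0, 0.084]
52 [0.084, -0.011, 0.001] [-0.0, -0.0, 0.101]
```

```bash
python3 -m crank '[0.009,0,0,0,0,0.017,0.024,-0.004,0,0,0,0.034,0.039,-0.007,0,0,0,0.051,0.054,-0.009,0,0,0,0.067,0.069,-0.01,0,0,0,0.084,0.084,-0.01,0,0,0,0.101,0.084,-0.01,0,0,0,0.101]' >/dev/null; python3 -c "
from h import *
arc([50,48,46,44,42,40,38])
a=arm.camera('side')[170:290,180:340];b=arm.camera('top')[200:320,250:410]
cv2.imwrite('pics/b5.png',cv2.resize(np.vstack([a,b]),None,fx=2.5,fy=2.5,interpolation=cv2.INTER_CUBIC))"
```

```text
t 9.68 clamp pos mm [ 49.2  54.2 109.2] F clamp [-0.4   0.09 -0.97] toolx yaw in clamp deg -38.0 grip -0.004646859778994668 q [-0.12 -0.04  2.05  0.    1.13  0.29]
50 [0.011, -0.006, 0.001] [-0.0, 0.0, 0.011]
48 [0.02, -0.008, 0.001] [-0.0, 0.0, 0.022]
46 [0.03, -0.01, 0.001] [-0.0, 0.0, 0.033]
44 [0.04, -0.012, 0.001] [-0.0, 0.0, 0.044]
42 [0.05, -0.014, 0.001] [-0.0, 0.0, 0.056]
40 [0.06, -0.015, 0.001] [-0.0, 0.0, 0.067]
38 [0.07, -0.016, 0.001] [-0.0, 0.0, 0.078]
```

View pics/b5.png

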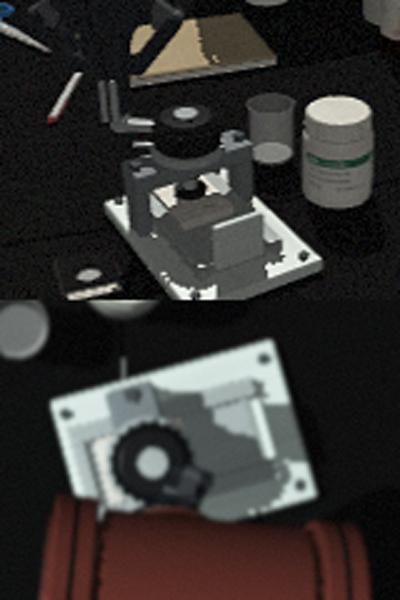

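The crank arm (130,125 in the side half) turns with the fingers, and the pointer (143,143) is still under it. I go on in smaller steps and watch the tangential force.

```bash
cat > f.py <<'E'
from h import *
import sys
o,T=st(); F=np.array(o["ft_force"]); m=CR.T@(np.array(o["position"])-CT)
print("push F",-(F@T[:,0]).round(2),"radial",(F@T[:,1]).round(2), "r mm",(T[:,1]@(np.array(o["position"])-CT-CR@[.03,0,0])*-1000).round(1))
E
python3 -m crank '[0.011,-0.006,0,0,0,0.011,0.02,-0.008,0,0,0,0.022,0.03,-0.01,0,0,0,0.033,0.03,-0.01,0,0,0,0.033]' >/dev/null; python3 f.py
python3 -m crank '[0.01,0,0,0,0,0.011,0.02,-0.001,0,0,0,0.022,0.03,-0.003,0,0,0,0.033,0.03,-0.003,0,0,0,0.033]' >/dev/null; python3 f.py
```

```text
t 10.28 clamp pos mm [ 54.9  51.8 109.3] F clamp [-1.01  0.17  0.85] toolx yaw in clamp deg -44.0 grip 0.0019399344835416762 q [-0.1  -0.04  2.04 -0.    1.13  0.4 ]
push F 0.84 radial 0.58 r mm 54.6
t 10.78 clamp pos mm [ 59.7  48.3 109.2] F clamp [-0.08  0.79 -0.05] toolx yaw in clamp deg -49.9 grip -4.042148768861789e-05 q [-0.09 -0.03  2.04  0.    1.13  0.52]
push F 0.66 radial -0.45 r mm 53.9
```

```bash
for i in 1; do python3 -m crank '[0.01,-0.003,0,0,0,0.011,0.02,-0.005,0,0,0,0.022,0.03,-0.006,0,0,0,0.033,0.03,-0.006,0,0,0,0.033]' >/dev/null; python3 f.py; done
python3 -m crank '[0.01,0,0,0,0,0.011,0.02,-0.001,0,0,0,0.022,0.03,-0.003,0,0,0,0.033,0.03,-0.003,0,0,0,0.033]' >/dev/null; python3 f.py
python3 -m crank '[0.01,-0.002,0,0,0,0.011,0.02,-0.003,0,0,0,0.022,0.03,-0.004,0,0,0,0.033,0.03,-0.004,0,0,0,0.033]' >/dev/null; python3 f.py
```

```text
t 11.28 clamp pos mm [ 64.5  44.4 109.2] F clamp [ 0.23 -0.14  0.57] toolx yaw in clamp deg -55.9 grip 0.00043904749351075334 q [-0.08 -0.02  2.03  0.    1.13  0.64]
push F -0.25 radial -0.11 r mm 53.5
t 11.78 clamp pos mm [ 68.3  39.7 109.2] F clamp [-0.56  0.78 -0.52] toolx yaw in clamp deg -61.8 grip -0.0021899259007518495 q [-0.07 -0.01  2.02  0.    1.13  0.75]
push F 0.95 radial 0.13 r mm 52.5
t 12.28 clamp pos mm [ 71.8  34.7 109.3] F clamp [-0.36  0.38  0.39] toolx yaw in clamp deg -67.7 grip -0.002867027429899972 q [-0.06 -0.    2.01  0.    1.13  0.87]
push F 0.49 radial 0.19 r mm 51.8
```

```bash
python3 -m crank '[0.01,-0.01,0,0,0,0.011,0.02,-0.016,0,0,0,0.022,0.03,-0.02,0,0,0,0.033,0.03,-0.02,0,0,0,0.033]' >/dev/null; python3 f.py
python3 -m crank '[0.01,-0.003,0,0,0,0.011,0.02,-0.005,0,0,0,0.022,0.03,-0.007,0,0,0,0.033,0.03,-0.007,0,0,0,0.033]' >/dev/null; python3 f.py
python3 -c "
from h import *
a=arm.camera('side')[170:290,180:340];b=arm.camera('top')[200:320,250:410]
cv2.imwrite('pics/b6.png',cv2.resize(np.vstack([a,b]),None,fx=2.5,fy=2.5,interpolation=cv2.INTER_CUBIC))"
```

```text
t 12.78 clamp pos mm [ 77.4  30.7 109.3] F clamp [-2.12  1.16  0.44] toolx yaw in clamp deg -73.7 grip -0.0010473670294331282 q [-0.04  0.01  2.   -0.    1.13  0.98]
push F 1.71 radial 1.71 r mm 54.1
t 13.28 clamp pos mm [ 80.3  25.9 109.3] F clamp [-2.02  4.18  2.22] toolx yaw in clamp deg -79.6 grip 0.0024705506690587127 q [-0.03  0.02  1.99 -0.    1.13  1.1 ]
push F 4.47 radial 1.24 r mm 54.1
```

View pics/b6.png

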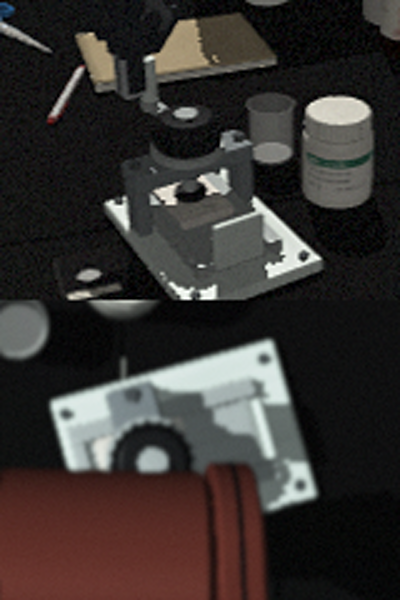

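The peg (150,78 in the side half) is ahead of the fingers, and the push force has risen to about 4.5 N, so the clutch is loading. I go on in 2° rows and read the force after each.

```bash
python3 -m crank '[0.01,-0.002,0,0,0,0.011,0.01,-0.002,0,0,0,0.011]' >/dev/null; python3 f.py
python3 -m crank '[0.01,-0.002,0,0,0,0.011,0.01,-0.002,0,0,0,0.011]' >/dev/null; python3 f.py
python3 -m crank '[0.01,-0.002,0,0,0,0.011,0.01,-0.002,0,0,0,0.011]' >/dev/null; python3 f.py
```

```text
t 13.62 clamp pos mm [ 81.3  23.8 109.3] F clamp [-2.24  4.12  2.45] toolx yaw in clamp deg -81.6 grip 0.002389752441201627 q [-0.03  0.02  1.99 -0.    1.13  1.13]
push F 4.41 radial 1.62 r mm 54.2
t 13.88 clamp pos mm [ 82.1  21.6 109.3] F clamp [-2.22  3.66  1.22] toolx yaw in clamp deg -83.6 grip -0.0013737882245380296 q [-0.03  0.03  1.98 -0.    1.13  1.17]
push F 3.88 radial 1.8 r mm 54.2
t 14.12 clamp pos mm [ 82.9  19.5 109.3] F clamp [-1.78  4.21  0.65] toolx yaw in clamp deg -85.6 grip 0.0032951422402129602 q [-0.03  0.03  1.98  0.    1.13  1.21]
push F 4.33 radial 1.45 r mm 54.2
```

```bash
python3 -m crank '[0.01,-0.002,0,0,0,0.011,0.01,-0.002,0,0,0,0.011]' >/dev/null; python3 f.py
python3 -m crank '[0.01,-0.002,0,0,0,0.011,0.01,-0.002,0,0,0,0.011]' >/dev/null; python3 f.py
python3 -c "
from h import *
a=arm.camera('side')[180:260,200:300]
cv2.imwrite('pics/s7.png',cv2.resize(a,None,fx=6,fy=6,interpolation=cv2.INTER_CUBIC))"
```

```text
t 14.38 clamp pos mm [ 83.5  17.4 109.3] F clamp [-2.1   2.91  1.13] toolx yaw in clamp deg -87.7 grip -0.0016350727217725226 q [-0.02  0.04  1.97  0.    1.13  1.25]
push F 2.99 radial 1.98 r mm 54.2
t 14.62 clamp pos mm [ 84.1  15.4 109.3] F clamp [-0.07  2.26  0.38] toolx yaw in clamp deg -89.7 grip 0.002198656605707651 q [-0.02  0.04  1.97  0.    1.13  1.28]
push F 2.26 radial 0.06 r mm 54.2
```

View pics/s7.png

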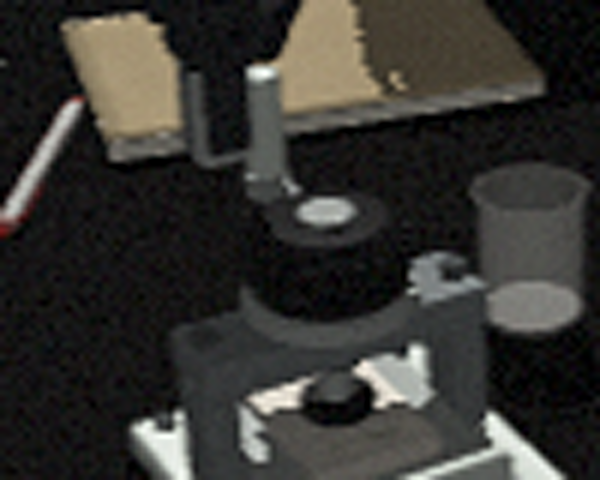

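The peg top is at (263,73) in the crop, in contact ahead of the fingers. The force peaked and is falling, so a click is near.

```bash
cat > pg.py <<'E'
from h import *
im=arm.camera('side').astype(int)
g=cv2.inRange(im[186:215,225:262].astype(np.uint8),(110,110,110),(255,255,255))
n,l,s,c=cv2.connectedComponentsWithStats(g)
for i in range(1,n):
    if s[i,4]>4:
        q=CR.T@(plane('side',c[i]+[225,186],.138)-CT)-[.03,0,0]; print(s[i].tolist(),"peg r,phi",round(np.hypot(q[0],q[1])*1e3,1),np.degrees(np.arctan2(q[1],q[0])).round(1))
E
python3 pg.py
python3 -m crank '[0.01,-0.002,0,0,0,0.011,0.01,-0.002,0,0,0,0.011]' >/dev/null; python3 f.py; python3 pg.py
```

```text
[0, 0, 5, 15, 53] peg r,phi 68.0 27.7
[16, 0, 21, 12, 163] peg r,phi 47.7 -24.8
[25, 27, 9, 2, 15] peg r,phi 53.5 157.0
t 14.97 clamp pos mm [ 84.5  13.4 109.3] F clamp [-0.03  2.5   2.36] toolx yaw in clamp deg -91.6 grip -0.0007944443452605546 q [-0.02  0.04  1.96  0.    1.13  1.32]
push F 2.5 radial 0.1 r mm 54.1
[0, 0, 5, 15, 67] peg r,phi 68.3 26.3
[17, 0, 20, 12, 155] peg r,phi 48.0 -26.0
[25, 27, 9, 2, 15] peg r,phi 53.5 157.0
```

```bash
python3 - <<'E'
s=open('pg.py').read()
s=s.replace("im=arm.camera('side').astype(int)","im=arm.camera('side'); hsv=cv2.cvtColor(im,cv2.COLOR_BGR2HSV)").replace("g=cv2.inRange(im[186:215,225:262].astype(np.uint8),(110,110,110),(255,255,255))","g=cv2.inRange(hsv[180:212,225:275],(0,0,125),(180,45,255))").replace("[225,186]","[225,180]")
open('pg.py','w').write(s)
from h import *
q=CR.T@(plane('side',(200+263/6-.4,180+73/6-.4),.138)-CT)-[.03,0,0];print(np.hypot(q[0],q[1]),np.degrees(np.arctan2(q[1],q[0])))
E
python3 -m crank '[0.01,-0.002,0,0,0,0.011,0.01,-0.002,0,0,0,0.011]' >/dev/null; python3 f.py; python3 pg.py
```

```text
0.051531191850867616 -3.5723214688120577
t 15.28 clamp pos mm [ 84.8  11.3 109.3] F clamp [1.17 2.03 1.3 ] toolx yaw in clamp deg -93.6 grip 2.2544405123252463e-05 q [-0.02  0.05  1.96  0.    1.13  1.36]
push F 2.1 radial -1.04 r mm 54.1
[18, 10, 5, 3, 12] peg r,phi 52.6 -7.6
```

```bash
python3 -m crank '[0.01,-0.002,0,0,0,0.011,0.01,-0.002,0,0,0,0.011]' >/dev/null; python3 f.py; python3 -m crank '[0.01,-0.002,0,0,0,0.011,0.01,-0.002,0,0,0,0.011]' >/dev/null; python3 f.py; python3 -m crank '[0.01,-0.002,0,0,0,0.011,0.01,-0.002,0,0,0,0.011]' >/dev/null; python3 f.py;python3 pg.py
```

```text
t 15.57 clamp pos mm [ 85.    9.3 109.3] F clamp [1.53 2.39 1.06] toolx yaw in clamp deg -95.6 grip -0.005707087104761308 q [-0.02  0.05  1.95  0.    1.13  1.39]
push F 2.52 radial -1.29 r mm 53.9
t 15.82 clamp pos mm [ 85.1   7.2 109.3] F clamp [0.56 1.24 1.18] toolx yaw in clamp deg -97.6 grip -0.001416092089488583 q [-0.01  0.06  1.95  0.    1.13  1.43]
push F 1.31 radial -0.4 r mm 53.7
t 16.07 clamp pos mm [ 85.2   5.2 109.3] F clamp [1.11 0.38 0.52] toolx yaw in clamp deg -99.6 grip 0.0025366952385984035 q [-0.01  0.06  1.94 -0.    1.13  1.46]
push F 0.56 radial -1.03 r mm 53.5
[20, 10, 6, 3, 16] peg r,phi 52.4 -13.7
```

The force has dropped to about 0.5 N, which fits one click with the seat near. I retreat and check crank against pointer from the top.

```bash
python3 -m crank '[-0.08,0,0,0,0,0,-0.15,0,0,0,0,0,-0.18,0,-0.3,0,0,0,-0.18,-0.3,-0.5,0,0,0,-0.18,-0.7,-0.5,0,0,0,-0.18,-1,-0.5,0,0,0,-0.18,-1,-0.5,0,0,0,-0.18,-1,-0.5,0,0,0]' >/dev/null; python3 -m crank '[0,-0.5,0,0,0,0,0,-0.5,0,0,0,0,0,-0.5,0,0,0,0,0,-0.5,0,0,0,0]' >/dev/null; python3 f.py; python3 -c "
from h import *
im=arm.camera('top');cv2.imwrite('pics/t8.png',cv2.resize(im[190:310,240:400],None,fx=5,fy=5,interpolation=cv2.INTER_CUBIC));cv2.imwrite('pics/t8full.png',im)"
```

```text
t 17.62 clamp pos mm [385.6  -8.6 209.1] F clamp [ 0.5  -0.08 -0.34] toolx yaw in clamp deg -99.6 grip -0.0006271834683491612 q [ 0.56  0.11  1.7  -0.    1.34  2.04]
push F 0.0 radial -0.51 r mm 351.9
```

View pics/t8.png

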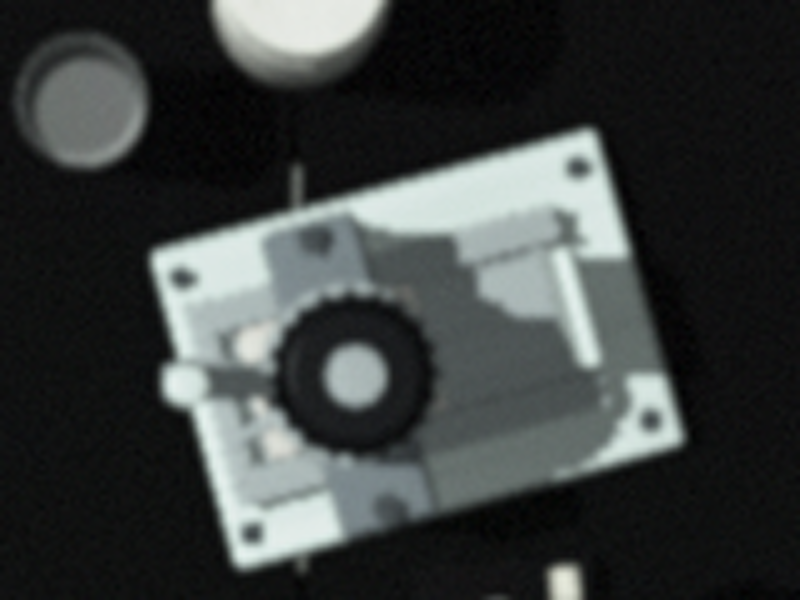

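The peg is at (183,384), the knob at (355,375), the tab is home (577,305), and the beaker and jar have not moved. The pointer is hard to make out, so I sample brightness along the pointer's circle.

```bash
python3 - <<'E'
from h import *
im=cv2.imread("pics/t8full.png"); s=lambda x,y:(240+x/5-.4,190+y/5-.4)
p=CR.T@(plane("top",s(183,384),.138)-CT)-[.03,0,0];k=CR.T@(plane("top",s(355,375),.109)-CT)-[.03,0,0]
print("peg",p,np.degrees(np.arctan2(p[1],p[0])),"knob",k)
g=cv2.cvtColor(im,cv2.COLOR_BGR2GRAY).astype(np.float32)
for f in range(-40,61,4):
    uv=[proj("top",CT+CR@np.array([.03+r*np.cos(np.radians(f)),r*np.sin(np.radians(f)),.076])) for r in (.034,.037,.040,.043,.046,.05)]
    print(f,[int(cv2.remap(g,np.float32([[u[0]]]),np.float32([[u[1]]]),cv2.INTER_LINEAR)[0,0]) for u in uv],((np.array(uv[3])-[240,190])*5).astype(int))
E
```

```text
peg [ 0.05462123 -0.01339197  0.138     ] -13.775962992810177 knob [ 7.32496216e-05 -3.21435464e-04  1.09000000e-01]
-40 [214, 196, 172, 174, 181, 182] [232 319]
-36 [221, 217, 170, 148, 173, 180] [228 327]
-32 [223, 221, 178, 124, 140, 181] [226 336]
-28 [222, 217, 166, 116, 158, 183] [223 344]
-24 [196, 183, 139, 135, 171, 189] [222 353]
-20 [135, 127, 119, 131, 141, 159] [221 362]
-16 [89, 87, 89, 90, 91, 171] [220 371]
-12 [82, 82, 85, 83, 95, 194] [221 380]
-8 [84, 82, 85, 89, 99, 174] [222 388]
-4 [114, 90, 107, 140, 163, 204] [223 397]
0 [168, 123, 138, 180, 190, 225] [225 406]
4 [192, 127, 144, 183, 191, 224] [228 414]
8 [184, 133, 137, 181, 189, 219] [231 423]
12 [186, 167, 167, 182, 187, 217] [235 431]
16 [182, 171, 160, 168, 181, 202] [239 438]
20 [196, 171, 131, 151, 179, 198] [244 446]
24 [214, 192, 134, 128, 172, 190] [250 453]
28 [218, 205, 157, 136, 166, 184] [256 459]
32 [213, 197, 174, 170, 181, 182] [262 466]
36 [198, 181, 181, 183, 180, 181] [269 471]
40 [180, 182, 181, 181, 180, 168] [276 477]
44 [176, 182, 179, 180, 171, 147] [283 481]
48 [177, 181, 179, 165, 152, 204] [291 486]
52 [178, 180, 168, 143, 184, 225] [299 489]
56 [168, 176, 148, 168, 214, 226] [308 492]
60 [150, 156, 153, 205, 225, 229] [316 495]
```

The pointer shows as a grey bar at about +14°, with the crank at −13.8°. That is about 0.49 rad of slip, matching the first seat at 0.52, and it agrees with how the force rose and fell. The arm is clear, so I hand in.

```bash
python3 -c "
from plant import arm
print(arm.job_done())"
```

```text
the job is handed in; nothing more can be done
None
```

The job is handed in at about 18 s: the carriage is against its hard stop, the screw is down and the clutch appears to have clicked once (slip about 0.49 rad, read from faint pointer pixels but matching the push force), the beaker and jar look undisturbed, and the arm is clear; no verdict was returned.

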